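Swap the dark and the pale cake, then cover the dark one

ROBOT

A 6-joint arm with a two-finger parallel gripper is mounted at the origin on the work surface. World frame = base frame: x ahead of the robot, y to its left, z up, the work surface at z = 0. Lengths are in mm, angles in rad, forces in N, time in s.
With the tool pointing down it reaches from about 350 to 975 mm from the base axis. Payload 7.1 kg.
Tool frame: the origin (TCP) lies midway between the tips of the shut fingers; the grasp point (between the pads) lies 19 mm behind it; z points along the fingers, y is the line along which they close (so a half turn about z gives the same grasp; the last joint's range is limited). The gripper opens to 88 mm and grips with 3 to 60 N. Pads are 20 mm wide; open, the fingers measure 115 mm over their backs; the gripper's body (75 mm by 178 mm) begins 61 mm behind the grasp point.
Start: joints at [1.119, 0.423, 1.63, -0, 1.089, -0.019], TCP at [262.101, 567.369, 222.675] pointing down, gripper open.
Joint ranges: [-3, 3], [-0.9, 2.11], [0.09, 2.58], [-1.31, 4.45], [0.11, 2.69], [-2.54, 2.54]. Speed limits (rad/s): [2.39, 2.39, 3.01, 3.14, 3.14, 3.14].

INTERFACE

Orientations are given as a rotation vector (axis times angle).
In Python, from workcell import get_obs, get_image, camera_params, close_job gives the robot as it stands.
- The arm moves only by the shell command python3 -m creep 'ROWS' [OPENING]. ROWS is a JSON object of lists of equal length, an entry for each row: "delta_pos": the shift along the tool's x, y, z in m, a list of three; "twist": the turn, a rotation vector about the tool's x, y, z in degrees, a list of three. A call has 1 to 20 rows; each row shifts and turns the commanded pose from where the row before left it, along the tool's axes as they then stand; what a row does not reach is not made up. A row lasts 1/12 s, in which the tool goes at most 41.7 mm and 7.16 degrees, less where a joint would pass 70% of its speed; a pose out of reach is approached as far as the arm can. A call with a gripper value outside its range is refused whole. OPENING is the opening, from 0 (shut) to 1 (fully open), set as the call begins (- or left out, the last holds). The fingers move at their own pace and stop on an object; the grip force is fixed at half the most. Time passes only in rows, so rows that do not move let the fingers close. It gives the time, the measured TCP pose, the force, the opening and the grip force at its end, in the units of the state.
- get_obs(): the state, without advancing time (a new reading comes with each control period).
- get_image(name): name is "scene" or "top"; returns (picture, depth): 384x512x3 uint8, red, green, blue; 384x512 float32, mm along the optical axis (not along the pixel's ray), 0 where there is no reading.
- camera_params(name): a dict with "camera_matrix" (3x3 intrinsics, pixels), "extrinsics" (4x4, takes a point from camera to world coordinates). Camera axes: x right, y down, z forward; pixel columns grow to the right and rows downward; lengths in mm; the calibration is good to about 2 mm. A picture is of the moment at which its call begins. camera_params takes no time and is no camera call.
- close_job(): hands the job in; it is judged then, once.
The state is a dict: "t": time; "qpos": joint angles; "qvel": joint speeds; "joint_torque": joint torques, N m; "ee_pos": TCP position; "orientation": TCP orientation; "ft_force": force on the tool from outside, world axes, zero at the start; "moment": the same for the moment, N m; "width": finger opening in mm; "grasp_force": force on a finger pad.
Only numpy, scipy, OpenCV 4.12 (cv2) and the standard library are available. Lean on these libraries where they do the work, as an engineer would, in place of code of your own. Each camera call takes 0.05 s, during which the arm holds its last target. There are 200 camera calls.

TASK

On the baking tray one small cake is browning too fast and another is still pale: make the dark cake and the pale cake change places, each standing upright inside the printed ring where the other one stood. Then set the metal cover with the red knob on the dark cake, seated level in its paper rim, so that it browns no further. Set things down rather than dropping them, never tip the cakes over, and leave the two golden cakes, the steel cup and the amber jar where they are.

Things in the scene. Friction and masses are not known exactly. Their poses are not given: they have to be found in the camera images.
- tray: Square aluminium baking tray, fixed, 270 x 270 mm, rim 12 mm high, its beige floor 4 mm above the bench. Four dark blue rings (85 mm inside, 92 mm outside diameter) are printed on the floor in a 2 x 2 pattern, 120 mm apart; one cake stands in each at the start. Origin: centre of its underside; x and y along its sides.
- ring0 (a point): Centre of printed ring 0, on the tray's floor, at (-60, -60) mm in the tray's frame.
- ring1 (a point): Centre of printed ring 1, on the tray's floor, at (-60, 60) mm in the tray's frame.
- ring2 (a point): Centre of printed ring 2, on the tray's floor, at (60, -60) mm in the tray's frame.
- ring3 (a point): Centre of printed ring 3, on the tray's floor, at (60, 60) mm in the tray's frame.
- dark_cake: The nearly black-brown cake in a scorched brown paper mould: an upright cylinder, 62 mm outside diameter, 60 mm high, about 100 g; the paper wall is 3 mm thick and stands 8 to 12 mm above the cake inside it (inside diameter at the rim 56 mm). Origin: centre of its underside; z up.
- pale_cake: The pale cream-yellow cake in a light paper mould: an upright cylinder, 62 mm outside diameter, 60 mm high, about 100 g; the paper wall is 3 mm thick and stands 8 to 12 mm above the cake inside it (inside diameter at the rim 56 mm). Origin: centre of its underside; z up.
- golden_a: A golden-orange cake in a brown paper mould, to be left alone: 62 mm outside diameter, 60 mm high, about 100 g; the paper wall is 3 mm thick and stands 8 to 12 mm above the cake inside it (inside diameter at the rim 56 mm). Origin: centre of its underside; z up.
- golden_b: The other golden-orange cake, the same, to be left alone: 62 mm outside diameter, 60 mm high, about 100 g; the paper wall is 3 mm thick and stands 8 to 12 mm above the cake inside it (inside diameter at the rim 56 mm). Origin: centre of its underside; z up.
- cover: Round aluminium cover, knob up on the bench, 60 g: flange 74 mm diameter (6 to 9 mm above origin), below it a plug 6 mm deep (45 mm diameter, 49 at the flange) that drops into the paper rim; on top a red knob 20 mm diameter, 15 to 41 mm above origin. Origin: centre of the plug's underside, z up. Seated, the flange lies on the rim, the origin 54 mm above the cake's.
- board: Round wooden board fixed to the bench, 104 mm in diameter, 12 mm thick, empty: a good place to park a cake. Origin: centre of its underside.
- cup: Open steel cup, 72 mm in diameter, 60 mm high, a bystander. Origin: centre of its underside.
- jar: Amber glass jar with a white cap, 68 mm in diameter, 90 mm high, a bystander. Origin: centre of its underside.
Things that resemble listed ones, but are neither listed nor needed, are in the scene too. Leave any blue or turquoise look-alike of the cover alone.

How it is judged (in metres and radians):
On the way, in this order (a step that is already met when the one before it is completed fails the run):
1. the dark and the pale cake have changed places: each stands upright, released and at rest on the tray inside the other's ring ((horizontal distance between dark_cake and ring0 below 0.012 m or horizontal distance between dark_cake and ring1 below 0.012 m or horizontal distance between dark_cake and ring2 below 0.012 m or horizontal distance between dark_cake and ring3 below 0.012 m) and distance of each of dark_cake, pale_cake from where it was at the start of the episode above 0.08 m and angle between each of dark_cake, pale_cake's own z axis and vertical below 0.08 rad and height (world z) of each of dark_cake, pale_cake below 0.008 m and contact force between each of dark_cake, pale_cake and the fingers below 0.1 N and linear speed of each of dark_cake, pale_cake below 0.02 m/s and (horizontal distance between pale_cake and ring0 below 0.012 m or horizontal distance between pale_cake and ring1 below 0.012 m or horizontal distance between pale_cake and ring2 below 0.012 m or horizontal distance between pale_cake and ring3 below 0.012 m)), for 0.2 s.
2. the cover sits level in the dark cake's rim and is let go (horizontal distance between cover and dark_cake below 0.006 m and angle between the z axis of cover and the z axis of dark_cake, either way round below 0.06 rad and angle between cover's own z axis and vertical below 0.1 rad and z of cover in the frame of dark_cake between 0.0515 and 0.0565 m and contact force between cover and the fingers below 0.1 N and linear speed of cover below 0.02 m/s), for 0.2 s.
At the end, for the whole second after the job is handed in: Dark and pale cake upright on the tray within 12 mm of the centre of the ring the other had (over 80 mm from their own start), released, at rest. Cover on the dark cake: within 6 mm of its axis, level with its rim within 0.06 rad, origin 51.5-56.5 mm above the cake's, released, at rest (all of step 1 and all of step 2); the robot touches nothing.
It fails at once if the dark or the pale cake is tipped by more than 0.6 rad (angle between any of dark_cake, pale_cake's own z axis and vertical above 0.6 rad).
It fails at once if a cake or the cover is dropped (falls free at over 0.7 m/s, some 25 mm) ((linear speed of dark_cake above 0.7 m/s and contact force between dark_cake and anything else below 0.05 N) or (linear speed of pale_cake above 0.7 m/s and contact force between pale_cake and anything else below 0.05 N) or (linear speed of cover above 0.7 m/s and contact force between cover and anything else below 0.05 N)).
It fails at once if a golden cake is shifted by more than 20 mm or tipped by more than 0.3 rad (distance of any of golden_a, golden_b from where it was at the start of the episode above 0.02 m or angle between any of golden_a, golden_b's own z axis and vertical above 0.3 rad).
It fails at once if the cup or the jar is shifted by more than 30 mm (distance of any of cup, jar from where it was at the start of the episode above 0.03 m).
It also fails if it takes over 70 s, if anything falls off the work surface, if the arm or the gripper's body presses on something with over 40 N, if the wrist force passes 120 N, or if a joint passes its speed limit or range.

## Working session

There is one attempt and no reset: what is moved stays moved. The work goes in short steps, Python scripts to look and compute and a shell command to move; the robot and the scene stay as the last step left them, time stands still between calls to the robot, and variables do not carry over. Pictures are saved under pics/ and viewed, at most 10 in all, crops included, and the job is handed in when it is done.

```bash
mkdir -p pics; cat > h.py <<'E'
import numpy as np, cv2
from workcell import get_obs,get_image,camera_params
def px2w(name,u,v,depth=None,z=None):
    p=camera_params(name);K=np.array(p["camera_matrix"]);T=np.array(p["extrinsics"])
    r=np.linalg.inv(K)@[u,v,1]; 
    if z is None: q=r*depth
    else:
        d=T[:3,:3]@r; q=r*((z-T[2,3])/d[2])
    return T[:3,:3]@q+T[:3,3]
E
python3 - <<'E'
from h import *
for n in("scene","top"):
    im,d=get_image(n); np.savez(f"pics/{n}0.npz",im=im,d=d); cv2.imwrite(f"pics/{n}0.png",im[...,::-1])
    p=camera_params(n); print(n,np.round(p["camera_matrix"],1).tolist(),np.round(p["extrinsics"],3).tolist())
o=get_obs(); print(o)
E
```

```text
scene [[374.6, 0.0, 249.4], [0.0, 374.6, 192.3], [0.0, 0.0, 1.0]] [[-0.522, 0.706, -0.479, 981.571], [0.853, 0.437, -0.286, 328.508], [0.007, -0.557, -0.83, 937.489], [0.0, 0.0, 0.0, 1.0]]
top [[429.5, 0.0, 252.9], [0.0, 429.5, 186.2], [0.0, 0.0, 1.0]] [[0.003, -0.985, 0.17, 263.097], [-1.0, -0.005, -0.013, 40.617], [0.014, -0.17, -0.985, 1295.37], [0.0, 0.0, 0.0, 1.0]]
{'t': 0.1, 'qpos': array([ 1.11902663e+00,  4.23752609e-01,  1.63059858e+00, -2.38798338e-05,
        1.08858847e+00, -1.89890753e-02]), 'qvel': array([-0.00022049, -0.00324952, -0.00239689,  0.00103866, -0.00015684,
       -0.00046068]), 'joint_torque': array([-6.77052594e-05, -5.45615137e+01, -2.74327880e+01,  6.44112309e-02,
        1.87620381e-02, -1.74630128e-05]), 'ee_pos': array([261.88406316, 566.94420728, 221.99269288]), 'orientation': array([-6.74437103e-01, -3.06804339e+00,  2.06508739e-03]), 'ft_force': array([-0.13328913, -0.03742725, -0.59968867]), 'moment': array([ 0.0248511 , -0.01794875, -0.04097803]), 'grasp_force': 0.0, 'width': 87.6282574534286}
```

View pics/top0.png

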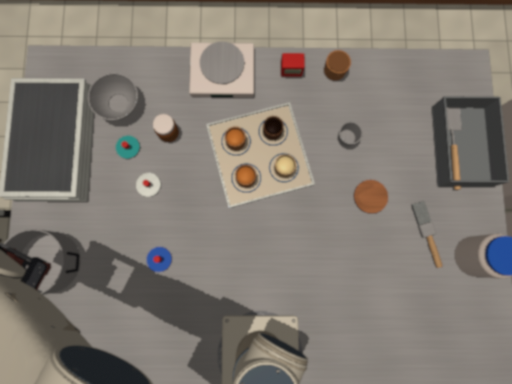

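View pics/scene0.png

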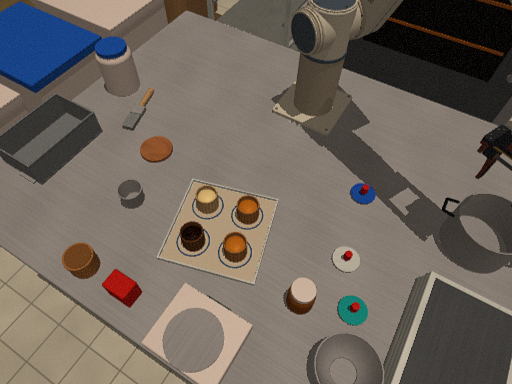

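Both views show the same layout.
- **Dark cake:** top (273,127), scene (192,236).
- **Pale cake:** top (285,166), scene (207,199).
- **Golden cakes:** top (235,139) and (245,176).
- **Board:** top (371,197), scene (156,149). The brown bowl at top (338,64) looks similar.
- **Cover candidates:** silver/white with red knob at top (148,184), scene (346,259); turquoise at top (128,147); blue at top (159,259). I choose the silver one and will check it in a close crop.

```bash
cat > m.py <<'E'
from h import *
import sys
from scipy import ndimage as nd
def cloud(n,d):
    p=camera_params(n);K=np.array(p["camera_matrix"]);T=np.array(p["extrinsics"])
    v,u=np.mgrid[:384,:512]; r=np.stack([(u-K[0,2])/K[0,0],(v-K[1,2])/K[1,1],np.ones_like(u)],-1)*d[...,None]
    return r@T[:3,:3].T+T[:3,3]
E
python3 - <<'E'
from m import *
def crop(n,x0,x1,y0,y1,s):
    im=np.load(f"pics/{n}0.npz")["im"][y0:y1,x0:x1,::-1]; return cv2.resize(im,None,fx=s,fy=s,interpolation=cv2.INTER_CUBIC)
A=crop("top",200,320,98,210,3.3);B=crop("scene",155,285,175,285,3.0)
C=crop("top",128,168,164,204,5);D=crop("scene",320,370,235,285,5);E_=crop("top",345,397,170,222,4)
canvas=np.zeros((600,800,3),np.uint8)
def put(a,x,y): canvas[y:y+a.shape[0],x:x+a.shape[1]]=a
put(A,0,0);put(B,400,0);put(C,0,375);put(D,205,345);put(E_,460,380)
cv2.imwrite("pics/crop0.png",canvas)
for n in("top","scene"):
    f=np.load(f"pics/{n}0.npz");P=cloud(n,f["d"]);
    print(n)
    pts={"top":dict(dark=(273,127),pale=(285,166),ga=(235,139),gb=(245,176),cover=(148,184),board=(371,197),cup=(350,134),jar=(164,121)),
         "scene":dict(dark=(192,232),pale=(206,195),ga=(234,241),gb=(247,206),cover=(346,259),board=(156,149),cup=(130,190),jar=(303,288))}[n]
    for k,(u,v) in pts.items():
        c=P[v,u]; R=60
        m=(np.hypot(*(P[...,:2]-c[:2]).transpose(2,0,1))<R)&(f["d"]>0)
        z=P[...,2][m]; zt=np.percentile(z[z>z.min()],97)
        lo={"cover":4,"board":7}.get(k,zt-10)
        mm=m&(P[...,2]>lo); L,_=nd.label(mm); 
        l=np.bincount(L[mm]).argmax(); q=P[L==l]
        (cx,cy),r=cv2.minEnclosingCircle(q[:,:2].astype(np.float32))
        print(k,np.round(c,0),"zmax",round(q[:,2].max(),1),"ztop",np.round(np.percentile(q[:,2],[50,90]),1),"mec",round(cx,1),round(cy,1),round(r,1),len(q))
E
```

```text
top
dark [658. -36.  57.] zmax 70.7 ztop [62.7 66.3] mec 660.7 -34.0 31.9 101
pale [539. -71.  55.] zmax 62.7 ztop [56.3 59.2] mec 541.8 -70.6 23.6 110
ga [620.  78.  58.] zmax 64.8 ztop [56.2 59.4] mec 627.6 79.9 23.4 118
gb [507.  48.  60.] zmax 61.8 ztop [56.5 59. ] mec 511.6 48.9 22.8 96
cover [485. 333.  44.] zmax 46.9 ztop [10.3 19.1] mec 489.6 343.9 39.2 457
board [ 453. -333.   16.] zmax 21.9 ztop [12.4 15.7] mec 455.9 -333.1 52.3 884
cup [ 653. -280.    4.] zmax 66.4 ztop [59.1 62.9] mec 640.8 -267.2 36.5 127
jar [662. 284.  94.] zmax 97.8 ztop [90.9 93.5] mec 654.7 289.0 30.6 321
scene
dark [662. -37.  58.] zmax 68.8 ztop [57.  64.2] mec 664.1 -37.1 31.7 293
pale [545. -74.  56.] zmax 66.9 ztop [57.6 64.5] mec 545.9 -72.3 31.5 255
ga [625.  71.  55.] zmax 67.7 ztop [57.3 64.4] mec 630.1 76.5 31.3 293
gb [517.  44.  59.] zmax 68.3 ztop [57.5 64.2] mec 514.1 44.8 32.3 260
cover [503. 340.  26.] zmax 45.0 ztop [ 9.4 29.7] mec 492.6 339.3 37.1 553
board [ 464. -332.   14.] zmax 17.4 ztop [12.1 14.4] mec 459.1 -334.5 53.5 648
cup [ 630. -294.   16.] zmax 63.9 ztop [57.9 61.6] mec 644.0 -270.7 35.6 138
jar [656. 283.  89.] zmax 94.0 ztop [90. 92.] mec 658.5 284.9 30.4 518
```

View pics/crop0.png

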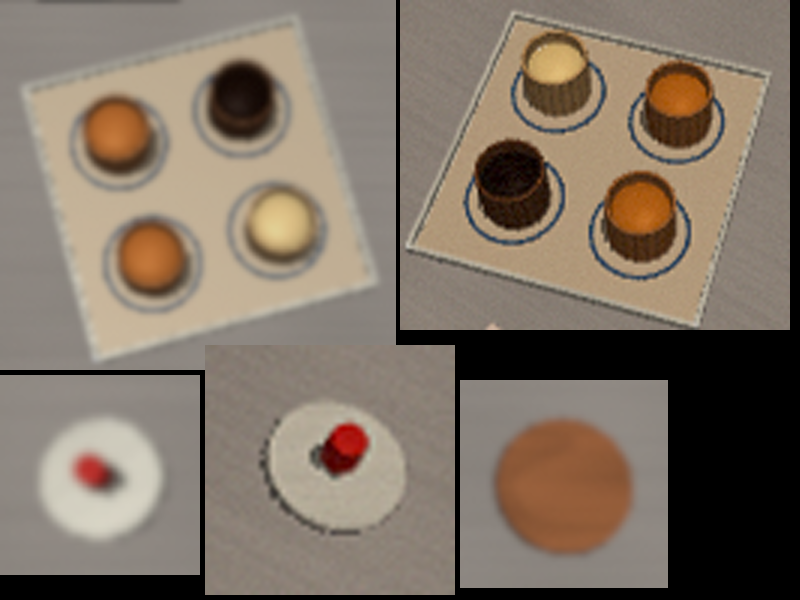

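The crop confirms the silver cover with its red knob, and the board is empty. Next I'll fit the rings and the knob in both views.

```bash
python3 - <<'E'
from m import *
from scipy.optimize import least_squares
for n in("top","scene"):
    f=np.load(f"pics/{n}0.npz");im=f["im"].astype(int);
    p=camera_params(n);K=np.array(p["camera_matrix"]);T=np.array(p["extrinsics"])
    v,u=np.mgrid[:384,:512]; d=np.stack([(u-K[0,2])/K[0,0],(v-K[1,2])/K[1,1],np.ones_like(u)],-1)@T[:3,:3].T
    F=T[:3,3]+d*((4-T[2,3])/d[...,2])[...,None]
    X=F[...,:2]; hsv=cv2.cvtColor(f["im"],cv2.COLOR_RGB2HSV)
    blue=(im[...,2]-im[...,0])
    near=(np.hypot(X[...,0]-588,X[...,1]-3)<150)
    m=near&(blue>(-8 if n=="top" else 10))
    q=X[m]
    def res(s):
        c,si=np.cos(s[2]),np.sin(s[2]);R=np.array([[c,-si],[si,c]])
        C=np.array([[-60,-60],[-60,60],[60,-60],[60,60]])@R.T+s[:2]
        return np.abs(np.linalg.norm(q[:,None]-C,axis=2)-44.25).min(1)
    s=least_squares(res,[588,3,.29],loss="soft_l1",f_scale=2).x; r=res(s)
    print(n,m.sum(),s[:2].round(1),np.degrees(s[2]).round(2),"median res",np.median(r).round(2))
    c,si=np.cos(s[2]),np.sin(s[2]);R=np.array([[c,-si],[si,c]])
    print((np.array([[-60,-60],[-60,60],[60,-60],[60,60]])@R.T+s[:2]).round(1).tolist())
    # red knob, flange
    P=cloud(n,f["d"]); red=(im[...,0]-im[...,1]>60)&(im[...,2]<90)&(np.hypot(P[...,0]-490,P[...,1]-341)<45)&(f["d"]>0)
    k=P[red]; print("knob",len(k),k.mean(0).round(1),k[k[:,2]>35].mean(0).round(1),k[:,2].max().round(1))
    fl=(P[...,2]<20)&(P[...,2]>4)&(np.hypot(P[...,0]-490,P[...,1]-341)<45)&(f["d"]>0)
    print("flange mec",np.round(cv2.minEnclosingCircle(P[fl][:,:2].astype(np.float32))[0],1),"zmed",np.median(P[fl][:,2]).round(1))
    # tray floor height from depth
    g=near&(im.sum(2)>450)&(np.hypot(X[...,0]-588,X[...,1]-3)<25); print("floor z",np.median(P[g][:,2]).round(1))
E
```

```text
top 6 [592.1   2.1] 13.01 median res 0.81
[[547.1, -69.8], [520.1, 47.1], [664.0, -42.8], [637.0, 74.1]]
knob 24 [488.  339.7  41.8] [488.  339.7  41.8] 46.9
flange mec [490.3 341.1] zmed 9.7
floor z 4.4
scene 258 [ 5.882e+02 -2.000e-01] 15.65 median res 0.74
[[546.6, -74.1], [514.2, 41.4], [662.1, -41.8], [629.7, 73.8]]
knob 61 [495.6 339.2  37.7] [494.1 339.6  40.7] 45.0
flange mec [492.6 339.3] zmed 9.0
floor z 4.4
```

```bash
python3 - <<'E'
from m import *
from scipy.optimize import least_squares
n="top";f=np.load(f"pics/{n}0.npz");im=f["im"].astype(int)
p=camera_params(n);K=np.array(p["camera_matrix"]);T=np.array(p["extrinsics"])
v,u=np.mgrid[:384,:512]; d=np.stack([(u-K[0,2])/K[0,0],(v-K[1,2])/K[1,1],np.ones_like(u)],-1)@T[:3,:3].T
X=(T[:3,3]+d*((4-T[2,3])/d[...,2])[...,None])[...,:2]
C0=np.array([[545,-71],[514,44],[662,-40],[628,77]])
dd=np.linalg.norm(X[:,:,None]-C0,axis=3).min(2)
for th in(-22,-18,-14):
    m=(dd>38)&(dd<52)&(im[...,2]-im[...,0]>th);q=X[m]
    def res(s):
        c,si=np.cos(s[2]),np.sin(s[2]);R=np.array([[c,-si],[si,c]])
        C=np.array([[-60,-60],[-60,60],[60,-60],[60,60]])@R.T+s[:2]
        return np.abs(np.linalg.norm(q[:,None]-C,axis=2)-44.25).min(1)
    s=least_squares(res,[588,3,.27],loss="soft_l1",f_scale=2).x
    print(th,m.sum(),s[:2].round(1),np.degrees(s[2]).round(2),np.median(res(s)).round(2))
E
```

```text
-22 505 [587.7   3.9] 15.53 1.35
-18 326 [588.    3.8] 15.57 1.07
-14 147 [588.2   3.7] 15.5 0.67
```

```bash
python3 -m creep '{"delta_pos":[[0,0,0],[0,0,0],[0,0,0],[0,0,0],[0,0,0],[0,0,0],[0,0,0],[0,0,0],[0,0,0],[0,0,0],[0,0,0]],"twist":[[0,0,6.52],[0,0,6.52],[0,0,6.52],[0,0,6.52],[0,0,6.52],[0,0,6.52],[0,0,6.52],[0,0,6.52],[0,0,6.52],[0,0,6.52],[0,0,0]]}' 1; python3 -c "
from h import *;from scipy.spatial.transform import Rotation as R
o=get_obs();print(R.from_rotvec(o['orientation']).as_matrix().round(4),o['qpos'].round(2))"
```

```text
t: 1.02
ee_pos: [262.0, 567.1, 222.3]
orientation: [2.226, 2.217, -0.001]
ft_force: [0.3, -0.7, 0.1]
width: 87.8
grasp_force: 0.0
[[ 4.e-03  1.e+00 -4.e-04]
 [ 1.e+00 -4.e-03 -7.e-04]
 [-7.e-04 -4.e-04 -1.e+00]] [1.12 0.42 1.63 0.   1.09 1.12]
```

```bash
python3 -m creep '{"delta_pos":[[-0.015,0.01,0],[-0.03,0.02,0],[-0.03,0.02,0],[-0.03,0.02,0],[-0.03,0.02,0],[-0.03,0.02,0],[-0.03,0.02,0],[-0.03,0.02,0],[-0.03,0.02,0],[-0.03,0.02,0],[-0.03,0.02,0],[-0.03,0.02,0],[-0.03,0.02,0],[-0.03,0.02,0],[-0.03,0.02,0],[-0.03,0.02,0],[-0.03,0.02,0],[-0.03,0.02,0],[-0.03,0.02,0],[-0.03,0.02,0]],"twist":[[0,0,0],[0,0,0],[0,0,0],[0,0,0],[0,0,0],[0,0,0],[0,0,0],[0,0,0],[0,0,0],[0,0,0],[0,0,0],[0,0,0],[0,0,0],[0,0,0],[0,0,0],[0,0,0],[0,0,0],[0,0,0],[0,0,0],[0,0,0]]}'; python3 -m creep '{"delta_pos":[[-0.015,0.01,0],[0,0,0],[0,0,0]],"twist":[[0,0,0.2],[0,0,0],[0,0,0]]}'
```

```text
t: 2.68
ee_pos: [652.7, -19.3, 222.4]
orientation: [-2.217, -2.226, 0.001]
ft_force: [0.1, 0.1, 0.1]
width: 87.9
grasp_force: 0.0
t: 2.93
ee_pos: [661.9, -33.4, 222.0]
orientation: [-2.224, -2.218, 0.001]
ft_force: [-0.1, -0.6, 0.0]
width: 87.9
grasp_force: 0.0
```

```bash
python3 -m creep '{"delta_pos":[[-0.0026,0.001,0.02],[0,0,0.025],[0,0,0.025],[0,0,0.025],[0,0,0.025],[0,0,0.02],[0,0,0.02],[0,0,0.015],[0,0,0.01],[0,0,0.009],[0,0,0],[0,0,0]],"twist":[[0,0,0],[0,0,0],[0,0,0],[0,0,0],[0,0,0],[0,0,0],[0,0,0],[0,0,0],[0,0,0],[0,0,0],[0,0,0],[0,0,0]]}'; python3 - <<'E'
from h import *
a=get_image("scene")[0][170:260,150:260,::-1];b=get_image("top")[0][90:200,210:320,::-1]
a=cv2.resize(a,(400,327));b=cv2.resize(b,(400,400));c=np.zeros((400,800,3),np.uint8);c[:327,:400]=a;c[:,400:]=b
cv2.imwrite("pics/g1.png",c)
E
```

```text
t: 3.93
ee_pos: [663.2, -35.0, 28.9]
orientation: [2.225, 2.218, 0.0]
ft_force: [-0.1, -0.3, 0.7]
width: 87.8
grasp_force: 0.0
```

View pics/g1.png

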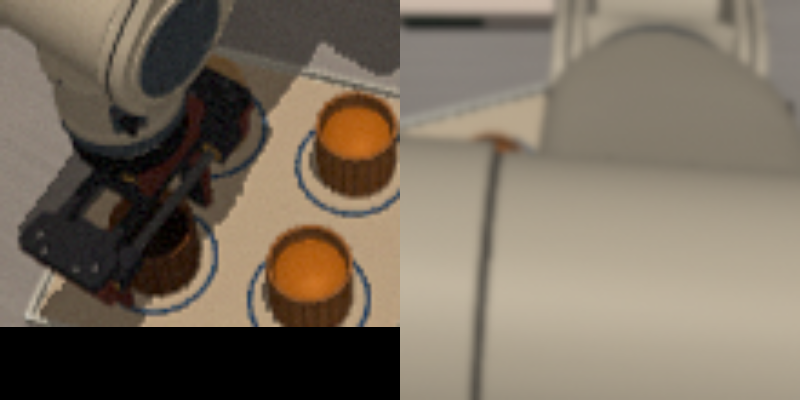

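The crop shows the fingers straddling the dark cake, at about crop (155,235), with clearance on both sides. I'll close and lift.

```bash
python3 -m creep '{"delta_pos":[[0,0,0],[0,0,0],[0,0,0],[0,0,0],[0,0,0],[0,0,0],[0,0,0],[0,0,0],[0,0,0],[0,0,0]],"twist":[[0,0,0],[0,0,0],[0,0,0],[0,0,0],[0,0,0],[0,0,0],[0,0,0],[0,0,0],[0,0,0],[0,0,0]]}' 0 && python3 -m creep '{"delta_pos":[[0,0,-0.005],[0,0,-0.01],[0,0,-0.015],[0,0,-0.02],[0,0,-0.02],[0,0,-0.02],[0,0,-0.015],[0,0,-0.01],[0,0,0]],"twist":[[0,0,0],[0,0,0],[0,0,0],[0,0,0],[0,0,0],[0,0,0],[0,0,0],[0,0,0],[0,0,0]]}'
```

```text
t: 4.87
ee_pos: [663.3, -35.3, 29.0]
orientation: [2.225, 2.217, 0.0]
ft_force: [-1.6, -0.2, 4.8]
width: 60.7
grasp_force: 29.8
t: 5.62
ee_pos: [664.8, -35.3, 147.2]
orientation: [2.223, 2.215, 0.005]
ft_force: [0.5, 0.4, -0.0]
width: 60.3
grasp_force: 29.8
```

```bash
python3 -m creep '{"delta_pos":[[-0.008,-0.006,0],[-0.02,-0.014,0],[-0.025,-0.017,0],[-0.03,-0.021,0],[-0.03,-0.021,0],[-0.03,-0.021,0],[-0.03,-0.021,0],[-0.03,-0.021,0],[-0.03,-0.021,0],[-0.03,-0.021,0],[-0.02,-0.014,0],[-0.012,-0.008,0],[0,0,0],[0,0,0]],"twist":[[0,0,0],[0,0,0],[0,0,0],[0,0,0],[0,0,0],[0,0,0],[0,0,0],[0,0,0],[0,0,0],[0,0,0],[0,0,0],[0,0,0],[0,0,0],[0,0,0]]}'
```

```text
t: 6.78
ee_pos: [454.6, -329.7, 142.7]
orientation: [-2.226, -2.214, 0.0]
ft_force: [0.4, -0.1, -1.4]
width: 60.3
grasp_force: 29.8
```

```bash
python3 -m creep '{"delta_pos":[[-0.004,0.003,0.015],[0,0,0.02],[0,0,0.02],[0,0,0.02],[0,0,0.015],[0,0,0.007],[0,0,0.003],[0,0,0.002],[0,0,0],[0,0,0]],"twist":[[0,0,0],[0,0,0],[0,0,0],[0,0,0],[0,0,0],[0,0,0],[0,0,0],[0,0,0],[0,0,0],[0,0,0]]}'; python3 -m creep '{"delta_pos":[[0,0,0.001],[0,0,0.001],[0,0,0]],"twist":[[0,0,0],[0,0,0],[0,0,0]]}'
```

```text
t: 7.62
ee_pos: [459.7, -333.7, 42.4]
orientation: [2.224, 2.217, 0.0]
ft_force: [-0.1, -0.1, -0.9]
width: 60.9
grasp_force: 29.8
t: 7.87
ee_pos: [459.2, -333.7, 40.0]
orientation: [2.225, 2.217, 0.0]
ft_force: [0.5, -0.9, -1.0]
width: 61.1
grasp_force: 29.8
```

```bash
python3 -m creep '{"delta_pos":[[0,0,0.001],[0,0,0.001],[0,0,0.0005],[0,0,0]],"twist":[[0,0,0],[0,0,0],[0,0,0],[0,0,0]]}'; python3 -m creep '{"delta_pos":[[0,0,0.0005],[0,0,0]],"twist":[[0,0,0],[0,0,0]]}'
```

```text
t: 8.2
ee_pos: [459.0, -333.5, 37.0]
orientation: [-2.225, -2.217, 0.0]
ft_force: [-0.1, 0.5, -1.8]
width: 60.5
grasp_force: 29.8
t: 8.37
ee_pos: [459.0, -333.5, 37.0]
orientation: [-2.225, -2.218, 0.0]
ft_force: [-1.4, 0.8, 3.5]
width: 60.5
grasp_force: 29.8
```

```bash
python3 -m creep '{"delta_pos":[[0,0,0],[0,0,0],[0,0,0],[0,0,0],[0,0,0],[0,0,0],[0,0,0]],"twist":[[0,0,0],[0,0,0],[0,0,0],[0,0,0],[0,0,0],[0,0,0],[0,0,0]]}' 1 && python3 -m creep '{"delta_pos":[[0,0,-0.005],[0,0,-0.01],[0,0,-0.02],[0,0,-0.025],[0,0,-0.025],[0,0,-0.02],[0,0,-0.01],[0.011,0.004,0],[0.025,0.008,0],[0.03,0.01,0],[0.035,0.012,0],[0.035,0.012,0],[0.035,0.012,0],[0.035,0.012,0],[0.03,0.01,0],[0.018,0.004,0],[0.01,0.002,0],[0,0,0],[0,0,0]],"twist":[[0,0,0],[0,0,0],[0,0,0],[0,0,0],[0,0,0],[0,0,0],[0,0,0],[0,0,0],[0,0,0],[0,0,0],[0,0,0],[0,0,0],[0,0,0],[0,0,0],[0,0,0],[0,0,0],[0,0,0],[0,0,0],[0,0,0]]}'; python3 - <<'E'
from m import *
for n in("top","scene"):
    im,d=get_image(n);P=cloud(n,d);np.savez(f"pics/{n}1.npz",im=im,d=d)
    m=(np.hypot(P[...,0]-459,P[...,1]+333)<50)&(P[...,2]>58)&(P[...,2]<85)&(d>0)
    q=P[m];print(n,len(q),q[:,2].max().round(1),cv2.minEnclosingCircle(q[:,:2].astype(np.float32)))
E
```

```text
t: 8.95
ee_pos: [459.1, -333.5, 36.6]
orientation: [-2.225, -2.218, 0.0]
ft_force: [-0.2, 0.1, 0.1]
width: 87.5
grasp_force: 0.0
t: 10.53
ee_pos: [545.3, -69.6, 151.0]
orientation: [-2.223, -2.218, 0.002]
ft_force: [-0.5, -0.9, 0.2]
width: 87.9
grasp_force: 0.0
top 344 77.7 ((455.8888244628906, -331.6891174316406), 31.765085220336914)
scene 281 76.4 ((458.9029235839844, -334.8322448730469), 33.23292922973633)
```

```bash
python3 -m creep '{"delta_pos":[[-0.0015,0.0005,0.01],[0,0,0.02],[0,0,0.025],[0,0,0.025],[0,0,0.02],[0,0,0.012],[0,0,0.006],[0,0,0.004],[0,0,0],[0,0,0]],"twist":[[0,0,0],[0,0,0],[0,0,0],[0,0,0],[0,0,0],[0,0,0],[0,0,0],[0,0,0],[0,0,0],[0,0,0]]}' && python3 -m creep '{"delta_pos":[[0,0,0],[0,0,0],[0,0,0],[0,0,0],[0,0,0],[0,0,0],[0,0,0],[0,0,0],[0,0,0],[0,0,0]],"twist":[[0,0,0],[0,0,0],[0,0,0],[0,0,0],[0,0,0],[0,0,0],[0,0,0],[0,0,0],[0,0,0],[0,0,0]]}' 0 && python3 -m creep '{"delta_pos":[[0,0,-0.005],[0,0,-0.01],[0,0,-0.015],[0,0,-0.02],[0,0,-0.02],[0,0,-0.02],[0,0,-0.015],[0,0,-0.01],[0,0,0]],"twist":[[0,0,0],[0,0,0],[0,0,0],[0,0,0],[0,0,0],[0,0,0],[0,0,0],[0,0,0],[0,0,0]]}'
```

```text
t: 11.47
ee_pos: [547.1, -71.6, 30.3]
orientation: [2.225, 2.217, 0.001]
ft_force: [0.1, -0.9, 0.2]
width: 88.0
grasp_force: 0.0
t: 12.3
ee_pos: [546.6, -71.3, 30.1]
orientation: [2.225, 2.218, 0.0]
ft_force: [-1.1, 1.2, 5.8]
width: 62.3
grasp_force: 30.0
t: 13.05
ee_pos: [547.8, -71.5, 147.2]
orientation: [2.223, 2.215, 0.004]
ft_force: [-0.6, -0.2, -1.4]
width: 61.9
grasp_force: 30.0
```

```bash
python3 -m creep '{"delta_pos":[[0.002,0.007,0],[0.005,0.018,0],[0.006,0.022,0],[0.006,0.022,0],[0.006,0.022,0],[0.004,0.015,0],[0.002,0.009,0],[0,0,0.01],[0,0,0.02],[0,0,0.025],[0,0,0.025],[0,0,0.018],[0,0,0.008],[0,0,0.004],[0,0,0],[0,0,0]],"twist":[[0,0,0],[0,0,0],[0,0,0],[0,0,0],[0,0,0],[0,0,0],[0,0,0],[0,0,0],[0,0,0],[0,0,0],[0,0,0],[0,0,0],[0,0,0],[0,0,0],[0,0,0],[0,0,0]]}'
```

```text
t: 14.38
ee_pos: [661.9, -40.9, 35.2]
orientation: [2.225, 2.217, 0.001]
ft_force: [-0.5, -0.4, -1.8]
width: 61.9
grasp_force: 30.0
```

```bash
python3 -m creep '{"delta_pos":[[0.0007,0,0.001],[0,0,0.001],[0,0,0.001],[0,0,0.001],[0,0,0],[0,0,0]],"twist":[[0,0,0],[0,0,0],[0,0,0],[0,0,0],[0,0,0],[0,0,0]]}'; python3 -m creep '{"delta_pos":[[0,0,0.0005],[0,0,0.0005],[0,0,0],[0,0,0]],"twist":[[0,0,0],[0,0,0],[0,0,0],[0,0,0]]}'
```

```text
t: 14.88
ee_pos: [661.6, -40.0, 30.8]
orientation: [2.225, 2.218, 0.0]
ft_force: [-0.2, -0.5, -1.9]
width: 61.9
grasp_force: 30.0
t: 15.22
ee_pos: [661.7, -40.0, 30.2]
orientation: [2.225, 2.217, 0.0]
ft_force: [-2.1, 0.5, 5.4]
width: 61.5
grasp_force: 30.0
```

```bash
python3 -m creep '{"delta_pos":[[0,0,0],[0,0,0],[0,0,0],[0,0,0],[0,0,0],[0,0,0],[0,0,0]],"twist":[[0,0,0],[0,0,0],[0,0,0],[0,0,0],[0,0,0],[0,0,0],[0,0,0]]}' 1 && python3 -m creep '{"delta_pos":[[0,0,-0.005],[0,0,-0.01],[0,0,-0.02],[0,0,-0.025],[0,0,-0.025],[0,0,-0.02],[0,0,-0.015],[-0.01,-0.007,0],[-0.02,-0.014,0],[-0.03,-0.021,0],[-0.03,-0.021,0],[-0.03,-0.021,0],[-0.03,-0.021,0],[-0.03,-0.021,0],[-0.03,-0.021,0],[-0.03,-0.021,0],[-0.03,-0.02,0],[-0.022,-0.014,0],[0,0,0]],"twist":[[0,0,0],[0,0,0],[0,0,0],[0,0,0],[0,0,0],[0,0,0],[0,0,0],[0,0,0],[0,0,0],[0,0,0],[0,0,0],[0,0,0],[0,0,0],[0,0,0],[0,0,0],[0,0,0],[0,0,0],[0,0,0],[0,0,0]]}' && python3 -m creep '{"delta_pos":[[0,0,0],[0,0,0],[0,0,0],[0,0,0],[0,0,0],[0,0,0],[0,0,0],[0,0,0],[0,0,0],[0,0,0],[0,0,0],[0,0,0],[0,0,0],[0,0,0],[0,0,0],[0,0,0]],"twist":[[0,0,6.43],[0,0,6.43],[0,0,6.43],[0,0,6.43],[0,0,6.43],[0,0,6.43],[0,0,6.43],[0,0,6.43],[0,0,6.43],[0,0,6.43],[0,0,6.43],[0,0,6.43],[0,0,6.43],[0,0,6.43],[0,0,0],[0,0,0]]}'; python3 - <<'E'
from m import *
from scipy.spatial.transform import Rotation as R
print(R.from_rotvec(get_obs()['orientation']).as_matrix().round(3))
im,d=get_image("scene");P=cloud("scene",d)
for c in((662,-40),(630,77),(514,45)):
    m=(np.hypot(P[...,0]-c[0],P[...,1]-c[1])<50)&(P[...,2]>50)&(P[...,2]<80)&(d>0)
    q=P[m];print(len(q),q[:,2].max().round(1),cv2.minEnclosingCircle(q[:,:2].astype(np.float32)))
E
```

```text
t: 15.8
ee_pos: [661.6, -40.0, 29.6]
orientation: [-2.225, -2.218, 0.0]
ft_force: [0.1, -0.3, 0.5]
width: 87.7
grasp_force: 0.0
t: 17.38
ee_pos: [455.2, -334.7, 149.3]
orientation: [-2.229, -2.213, 0.002]
ft_force: [-0.0, 0.3, 0.7]
width: 87.8
grasp_force: 0.0
t: 18.72
ee_pos: [458.2, -330.9, 149.4]
orientation: [-3.141, 0.0, 0.001]
ft_force: [0.1, 0.4, 0.0]
width: 87.7
grasp_force: 0.0
[[ 1.    -0.    -0.001]
 [-0.    -1.     0.   ]
 [-0.001 -0.    -1.   ]]
410 68.1 ((662.1594848632812, -41.02395248413086), 31.669509887695312)
423 67.4 ((630.6058959960938, 76.20330810546875), 31.632999420166016)
359 67.6 ((515.718017578125, 44.566165924072266), 32.45687484741211)
```

```bash
python3 -m creep '{"delta_pos":[[0.001,0.003,0.01],[0,0,0.02],[0,0,0.025],[0,0,0.025],[0,0,0.015],[0,0,0.009],[0,0,0.005],[0,0,0.003],[0,0,0],[0,0,0]],"twist":[[0,0,0],[0,0,0],[0,0,0],[0,0,0],[0,0,0],[0,0,0],[0,0,0],[0,0,0],[0,0,0],[0,0,0]]}' && python3 -m creep '{"delta_pos":[[0,0,0],[0,0,0],[0,0,0],[0,0,0],[0,0,0],[0,0,0],[0,0,0],[0,0,0],[0,0,0],[0,0,0]],"twist":[[0,0,0],[0,0,0],[0,0,0],[0,0,0],[0,0,0],[0,0,0],[0,0,0],[0,0,0],[0,0,0],[0,0,0]]}' 0 && python3 -m creep '{"delta_pos":[[0,0,-0.005],[0,0,-0.01],[0,0,-0.015],[0,0,-0.02],[0,0,-0.02],[0,0,-0.02],[0,0,-0.015],[0,0,-0.005],[0,0,0]],"twist":[[0,0,0],[0,0,0],[0,0,0],[0,0,0],[0,0,0],[0,0,0],[0,0,0],[0,0,0],[0,0,0]]}'
```

```text
t: 19.6
ee_pos: [460.1, -334.7, 38.3]
orientation: [3.141, -0.005, 0.002]
ft_force: [0.2, -0.0, -0.1]
width: 87.7
grasp_force: 0.0
t: 20.43
ee_pos: [459.9, -334.6, 38.1]
orientation: [3.141, -0.006, 0.001]
ft_force: [-1.1, 0.4, 5.5]
width: 62.2
grasp_force: 30.0
t: 21.18
ee_pos: [460.3, -334.8, 149.4]
orientation: [3.14, -0.006, 0.004]
ft_force: [0.1, 0.8, -1.0]
width: 62.5
grasp_force: 30.0
```

```bash
python3 -m creep '{"delta_pos":[[0.003,-0.009,0],[0.007,-0.021,0],[0.01,-0.03,0],[0.01,-0.03,0],[0.01,-0.03,0],[0.01,-0.03,0],[0.01,-0.03,0],[0.01,-0.03,0],[0.008,-0.024,0],[0.006,-0.018,0],[0.003,-0.01,0],[0,0,0],[0,0,0]],"twist":[[0,0,0],[0,0,0],[0,0,0],[0,0,0],[0,0,0],[0,0,0],[0,0,0],[0,0,0],[0,0,0],[0,0,0],[0,0,0],[0,0,0],[0,0,0]]}'
```

```text
t: 22.27
ee_pos: [546.9, -72.3, 146.9]
orientation: [3.142, -0.004, -0.003]
ft_force: [-0.3, -0.9, -1.0]
width: 62.8
grasp_force: 30.0
```

```bash
python3 -m creep '{"delta_pos":[[0,0,0.01],[0,0,0.02],[0,0,0.025],[0,0,0.025],[0,0,0.017],[0,0,0.008],[0,0,0.004],[0,0,0.001],[0,0,0.001],[0,0,0],[0,0,0]],"twist":[[0,0,0],[0,0,0],[0,0,0],[0,0,0],[0,0,0],[0,0,0],[0,0,0],[0,0,0],[0,0,0],[0,0,0],[0,0,0]]}'; python3 -m creep '{"delta_pos":[[0,0,0.001],[0,0,0.001],[0,0,0],[0,0,0]],"twist":[[0,0,0],[0,0,0],[0,0,0],[0,0,0]]}'
```

```text
t: 23.18
ee_pos: [548.3, -72.9, 37.6]
orientation: [3.141, -0.006, 0.003]
ft_force: [0.7, 0.8, -1.3]
width: 62.9
grasp_force: 30.0
t: 23.52
ee_pos: [547.6, -72.6, 34.8]
orientation: [3.142, -0.006, 0.0]
ft_force: [0.8, -0.4, -0.8]
width: 62.4
grasp_force: 30.0
```

```bash
python3 -m creep '{"delta_pos":[[0,0,0.001],[0,0,0.001],[0,0,0.001],[0,0,0.001],[0,0,0],[0,0,0]],"twist":[[0,0,0],[0,0,0],[0,0,0],[0,0,0],[0,0,0],[0,0,0]]}'; python3 -m creep '{"delta_pos":[[0,0,0.0005],[0,0,0.0005],[0,0,0],[0,0,0]],"twist":[[0,0,0],[0,0,0],[0,0,0],[0,0,0]]}'
```

```text
t: 24.02
ee_pos: [547.5, -72.7, 30.5]
orientation: [-3.142, 0.006, 0.0]
ft_force: [0.4, -1.1, -0.6]
width: 62.7
grasp_force: 30.0
t: 24.35
ee_pos: [547.6, -72.6, 30.2]
orientation: [3.142, -0.006, 0.0]
ft_force: [-1.4, 0.2, 4.4]
width: 62.3
grasp_force: 30.0
```

```bash
python3 -m creep '{"delta_pos":[[0,0,0],[0,0,0],[0,0,0],[0,0,0],[0,0,0],[0,0,0],[0,0,0]],"twist":[[0,0,0],[0,0,0],[0,0,0],[0,0,0],[0,0,0],[0,0,0],[0,0,0]]}' 1 && python3 -m creep '{"delta_pos":[[0,0,-0.005],[0,0,-0.01],[0,0,-0.02],[0,0,-0.025],[0,0,-0.025],[0,0,-0.02],[0,0,-0.015],[-0.002,-0.016,0],[-0.004,-0.03,0],[-0.005,-0.038,0],[-0.005,-0.038,0],[-0.005,-0.038,0],[-0.005,-0.038,0],[-0.005,-0.038,0],[-0.005,-0.038,0],[-0.005,-0.038,0],[-0.005,-0.038,0],[-0.005,-0.032,0],[-0.003,-0.03,0],[0,0,0]],"twist":[[0,0,0],[0,0,0],[0,0,0],[0,0,0],[0,0,0],[0,0,0],[0,0,0],[0,0,0],[0,0,0],[0,0,0],[0,0,0],[0,0,0],[0,0,0],[0,0,0],[0,0,0],[0,0,0],[0,0,0],[0,0,0],[0,0,0],[0,0,0]]}'; python3 - <<'E'
from m import *
im,d=get_image("scene");P=cloud("scene",d)
for c in((662,-40),(546.7,-72.6)):
    m=(np.hypot(P[...,0]-c[0],P[...,1]-c[1])<50)&(P[...,2]>50)&(P[...,2]<80)&(d>0)
    q=P[m];print(len(q),q[:,2].max().round(1),cv2.minEnclosingCircle(q[:,:2].astype(np.float32)))
im2,_=get_image("top")
c=np.zeros((400,800,3),np.uint8);c[:372,:400]=cv2.resize(im[170:290,155:284,::-1],(400,372));c[:,400:]=cv2.resize(im2[90:215,200:325,::-1],(400,400))
cv2.imwrite("pics/swap.png",c); print(get_obs()['ee_pos'],get_obs()['qpos'].round(2))
E
```

```text
t: 24.93
ee_pos: [547.6, -72.7, 29.6]
orientation: [3.142, -0.006, -0.0]
ft_force: [-0.8, -0.1, 0.1]
width: 87.7
grasp_force: 0.0
t: 26.6
ee_pos: [494.9, 344.6, 151.0]
orientation: [-3.139, -0.0, -0.004]
ft_force: [-0.2, 0.1, 0.5]
width: 88.0
grasp_force: 0.0
410 67.7 ((662.0106201171875, -42.20329284667969), 32.38058090209961)
351 68.2 ((547.0468139648438, -72.058349609375), 32.91886901855469)
[494.79430839 340.37380802 150.3337079 ] [ 0.58  0.48  1.74 -0.    0.93  2.16]
```

View pics/swap.png

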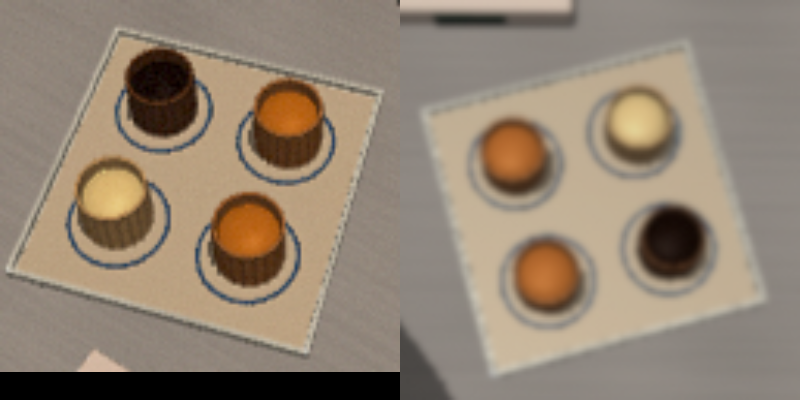

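The picture shows the swap is done: dark cake in the near-left ring, crop (160,95), and pale cake at crop (115,205). Both are upright and centred. Now the cover.

```bash
python3 -m creep '{"delta_pos":[[-0.0018,0.001,0.01],[0,0,0.02],[0,0,0.025],[0,0,0.025],[0,0,0.02],[0,0,0.015],[0,0,0.01],[0,0,0.004],[0,0,0.002],[0,0,0],[0,0,0]],"twist":[[0,0,0],[0,0,0],[0,0,0],[0,0,0],[0,0,0],[0,0,0],[0,0,0],[0,0,0],[0,0,0],[0,0,0],[0,0,0]]}' && python3 -m creep '{"delta_pos":[[0,0,0],[0,0,0],[0,0,0],[0,0,0],[0,0,0],[0,0,0],[0,0,0],[0,0,0],[0,0,0],[0,0,0],[0,0,0],[0,0,0],[0,0,0],[0,0,0],[0,0,0],[0,0,0]],"twist":[[0,0,0],[0,0,0],[0,0,0],[0,0,0],[0,0,0],[0,0,0],[0,0,0],[0,0,0],[0,0,0],[0,0,0],[0,0,0],[0,0,0],[0,0,0],[0,0,0],[0,0,0],[0,0,0]]}' 0
```

```text
t: 27.62
ee_pos: [493.9, 338.6, 19.5]
orientation: [-3.141, 0.006, -0.002]
ft_force: [-0.6, -0.1, -0.7]
width: 88.0
grasp_force: 0.0
t: 28.95
ee_pos: [493.3, 338.5, 18.6]
orientation: [3.141, -0.006, -0.0]
ft_force: [0.5, 0.8, -0.3]
width: 19.3
grasp_force: 30.0
```

```bash
python3 -m creep '{"delta_pos":[[0,0,0],[0,0,0],[0,0,0],[0,0,0],[0,0,0],[0,0,-0.005],[0,0,-0.01],[0,0,-0.02],[0,0,-0.015],[0,0,0]],"twist":[[0,0,0],[0,0,0],[0,0,0],[0,0,0],[0,0,0],[0,0,0],[0,0,0],[0,0,0],[0,0,0],[0,0,0]]}' 0.6 && python3 -m creep '{"delta_pos":[[0,0,0],[0,0,0],[0,0,0],[0,0,0],[0,0,0],[0,0,0],[0,0,0],[0,0,0],[0,0,0],[0,0,0],[0,0,0],[0,0,0],[0,0,0],[0,0,0],[0,0,0],[0,0,0]],"twist":[[0,0,-6.42],[0,0,-6.42],[0,0,-6.42],[0,0,-6.42],[0,0,-6.42],[0,0,-6.42],[0,0,-6.42],[0,0,-6.42],[0,0,-6.42],[0,0,-6.42],[0,0,-6.42],[0,0,-6.42],[0,0,-6.42],[0,0,-6.42],[0,0,0],[0,0,0]]}'
```

```text
t: 29.78
ee_pos: [495.3, 339.9, 72.3]
orientation: [-3.138, 0.006, -0.007]
ft_force: [0.5, 0.7, -0.2]
width: 52.6
grasp_force: 0.0
t: 31.12
ee_pos: [493.2, 338.5, 68.5]
orientation: [-2.232, -2.211, 0.0]
ft_force: [0.3, 0.2, 0.1]
width: 52.6
grasp_force: 0.0
```

```bash
python3 -m creep '{"delta_pos":[[0,0,0.01],[0,0,0.02],[0,0,0.012],[0,0,0.006],[0,0,0.002],[0,0,0],[0,0,0]],"twist":[[0,0,0],[0,0,0],[0,0,0],[0,0,0],[0,0,0],[0,0,0],[0,0,0]]}' && python3 -m creep '{"delta_pos":[[0,0,0],[0,0,0],[0,0,0],[0,0,0],[0,0,0],[0,0,0],[0,0,0],[0,0,0],[0,0,0],[0,0,0],[0,0,0],[0,0,0]],"twist":[[0,0,0],[0,0,0],[0,0,0],[0,0,0],[0,0,0],[0,0,0],[0,0,0],[0,0,0],[0,0,0],[0,0,0],[0,0,0],[0,0,0]]}' 0 && python3 -m creep '{"delta_pos":[[0,0,-0.005],[0,0,-0.01],[0,0,-0.015],[0,0,-0.02],[0,0,-0.025],[0,0,-0.025],[0,0,-0.015],[0,0,-0.01],[0,0,0],[0,0,0]],"twist":[[0,0,0],[0,0,0],[0,0,0],[0,0,0],[0,0,0],[0,0,0],[0,0,0],[0,0,0],[0,0,0],[0,0,0]]}'
```

```text
t: 31.7
ee_pos: [493.5, 338.7, 18.8]
orientation: [2.228, 2.214, 0.0]
ft_force: [-0.5, 0.2, 0.2]
width: 52.7
grasp_force: 0.0
t: 32.7
ee_pos: [493.4, 338.6, 18.9]
orientation: [2.228, 2.215, 0.0]
ft_force: [-0.6, -0.1, 5.1]
width: 19.4
grasp_force: 30.0
t: 33.53
ee_pos: [493.3, 338.5, 143.9]
orientation: [2.228, 2.215, 0.001]
ft_force: [0.7, 0.7, 0.4]
width: 19.2
grasp_force: 30.0
```

```bash
python3 -m creep '{"delta_pos":[[-0.01,0.001,0],[-0.02,0.003,0],[-0.03,0.004,0],[-0.035,0.005,0],[-0.035,0.005,0],[-0.035,0.005,0],[-0.035,0.005,0],[-0.035,0.005,0],[-0.035,0.005,0],[-0.035,0.004,0],[-0.035,0.004,0],[-0.03,0.003,0],[-0.025,0.002,0],[-0.015,0.001,0],[0,0,0],[0,0,0],[0,0,0]],"twist":[[0,0,0],[0,0,0],[0,0,0],[0,0,0],[0,0,0],[0,0,0],[0,0,0],[0,0,0],[0,0,0],[0,0,0],[0,0,0],[0,0,0],[0,0,0],[0,0,0],[0,0,0],[0,0,0],[0,0,0]]}'
```

```text
t: 34.95
ee_pos: [542.0, -71.4, 142.7]
orientation: [-2.227, -2.213, 0.002]
ft_force: [-0.3, -0.0, -0.6]
width: 19.4
grasp_force: 30.0
```

```bash
python3 -m creep '{"delta_pos":[[-0.001,0.0045,0.01],[0,0,0.015],[0,0,0.015],[0,0,0.01],[0,0,0.005],[0,0,0.001],[0,0,0],[0,0,0],[0,0,0]],"twist":[[0,0,0],[0,0,0],[0,0,0],[0,0,0],[0,0,0],[0,0,0],[0,0,0],[0,0,0],[0,0,0]]}'; python3 - <<'E'
from h import *
im,d=get_image("scene");a=im[160:250,170:260,::-1]
cv2.imwrite("pics/cov.png",cv2.resize(a,(500,500),interpolation=cv2.INTER_CUBIC))
E
```

```text
t: 35.7
ee_pos: [547.9, -72.8, 88.3]
orientation: [2.227, 2.214, 0.001]
ft_force: [0.2, -0.4, -1.0]
width: 19.5
grasp_force: 30.0
```

View pics/cov.png

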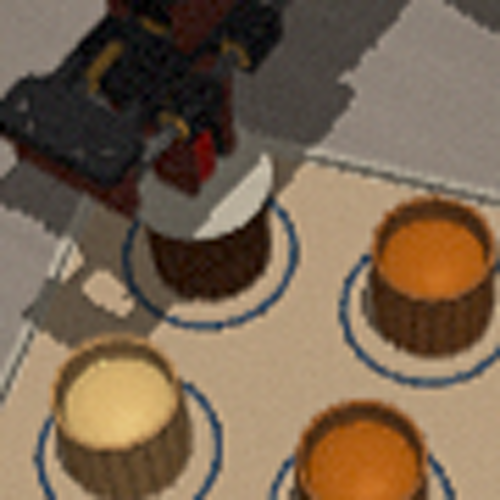

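The cover hangs centred just above the dark cake, with its flange at crop (205,190) over the cake at (210,250). I'll lower it gently, moving about 1 mm toward -x.

```bash
python3 -m creep '{"delta_pos":[[0,-0.0006,0.001],[0,0,0.001],[0,0,0.001],[0,0,0.001],[0,0,0.001],[0,0,0.001],[0,0,0.001],[0,0,0],[0,0,0]],"twist":[[0,0,0],[0,0,0],[0,0,0],[0,0,0],[0,0,0],[0,0,0],[0,0,0],[0,0,0],[0,0,0]]}'; python3 -m creep '{"delta_pos":[[0,0,0.001],[0,0,0.001],[0,0,0],[0,0,0]],"twist":[[0,0,0],[0,0,0],[0,0,0],[0,0,0]]}'
```

```text
t: 36.5
ee_pos: [546.7, -72.7, 80.6]
orientation: [-2.228, -2.215, 0.0]
ft_force: [-0.8, 0.3, -0.8]
width: 19.7
grasp_force: 30.0
t: 36.83
ee_pos: [546.8, -72.7, 78.6]
orientation: [-2.228, -2.215, 0.0]
ft_force: [0.3, 0.1, 0.3]
width: 19.3
grasp_force: 30.0
```

```bash
python3 -m creep '{"delta_pos":[[0,0,0.0006],[0,0,0.0006],[0,0,0],[0,0,0]],"twist":[[0,0,0],[0,0,0],[0,0,0],[0,0,0]]}'; python3 -m creep '{"delta_pos":[[0,0,0.0005],[0,0,0],[0,0,0]],"twist":[[0,0,0],[0,0,0],[0,0,0]]}'
```

```text
t: 37.17
ee_pos: [546.8, -72.8, 77.4]
orientation: [-2.228, -2.215, 0.0]
ft_force: [-0.7, 0.8, -0.2]
width: 19.0
grasp_force: 30.0
t: 37.42
ee_pos: [546.8, -72.7, 77.0]
orientation: [-2.228, -2.215, 0.0]
ft_force: [-0.3, -0.0, -0.3]
width: 19.2
grasp_force: 30.0
```

```bash
python3 -m creep '{"delta_pos":[[0,0,0.0004],[0,0,0],[0,0,0]],"twist":[[0,0,0],[0,0,0],[0,0,0]]}'; python3 -m creep '{"delta_pos":[[0,0,0.0004],[0,0,0],[0,0,0]],"twist":[[0,0,0],[0,0,0],[0,0,0]]}'
```

```text
t: 37.67
ee_pos: [546.9, -72.8, 76.9]
orientation: [2.228, 2.215, 0.0]
ft_force: [-0.5, 0.2, 4.7]
width: 19.1
grasp_force: 30.0
t: 37.92
ee_pos: [546.9, -72.8, 76.8]
orientation: [2.228, 2.215, 0.0]
ft_force: [-2.7, -0.3, 8.5]
width: 19.4
grasp_force: 30.0
```

Contact came at exactly the seated height. I'll release, retreat upward and toward +y, and check.

```bash
python3 -m creep '{"delta_pos":[[0,0,0],[0,0,0],[0,0,0],[0,0,0],[0,0,0],[0,0,0],[0,0,0]],"twist":[[0,0,0],[0,0,0],[0,0,0],[0,0,0],[0,0,0],[0,0,0],[0,0,0]]}' 0.7 && python3 -m creep '{"delta_pos":[[0,0,-0.005],[0,0,-0.01],[0,0,-0.02],[0,0,-0.03],[0,0,-0.03],[0,0,-0.02],[0.01,0,0],[0.025,0,0],[0.035,0,0],[0.035,0,0],[0.035,0,0],[0.035,0,0],[0.035,0,0],[0.025,0,0],[0.01,0,0],[0,0,0],[0,0,0],[0,0,0]],"twist":[[0,0,0],[0,0,0],[0,0,0],[0,0,0],[0,0,0],[0,0,0],[0,0,0],[0,0,0],[0,0,0],[0,0,0],[0,0,0],[0,0,0],[0,0,0],[0,0,0],[0,0,0],[0,0,0],[0,0,0],[0,0,0]]}'; python3 - <<'E'
from m import *
im,d=get_image("scene");P=cloud("scene",d)
m=(np.hypot(P[...,0]-547,P[...,1]+72.6)<50)&(P[...,2]>62)&(P[...,2]<75)&(d>0)
q=P[m];print(len(q),cv2.minEnclosingCircle(q[:,:2].astype(np.float32)))
t=(np.hypot(P[...,0]-547,P[...,1]+72.6)<34)&(np.hypot(P[...,0]-547,P[...,1]+72.6)>14)&(P[...,2]>60)&(P[...,2]<75);q=P[t]
A=np.c_[q[:,:2]-[547,-72.6],np.ones(len(q))];print("plane",np.linalg.lstsq(A,q[:,2],rcond=None)[0].round(3))
cv2.imwrite("pics/fin.png",cv2.resize(im[150:280,150:280,::-1],(590,590),interpolation=cv2.INTER_CUBIC))
E
```

```text
t: 38.5
ee_pos: [546.8, -72.8, 76.1]
orientation: [-2.228, -2.215, 0.0]
ft_force: [0.5, 0.7, 0.4]
width: 60.3
grasp_force: 0.0
t: 40.0
ee_pos: [548.0, 171.1, 191.0]
orientation: [-2.229, -2.214, 0.001]
ft_force: [-0.4, -0.2, 0.1]
width: 61.6
grasp_force: 0.0
396 ((546.4371948242188, -72.03538513183594), 37.67502975463867)
plane [-3.000e-03 -8.000e-03  6.732e+01]
```

View pics/fin.png

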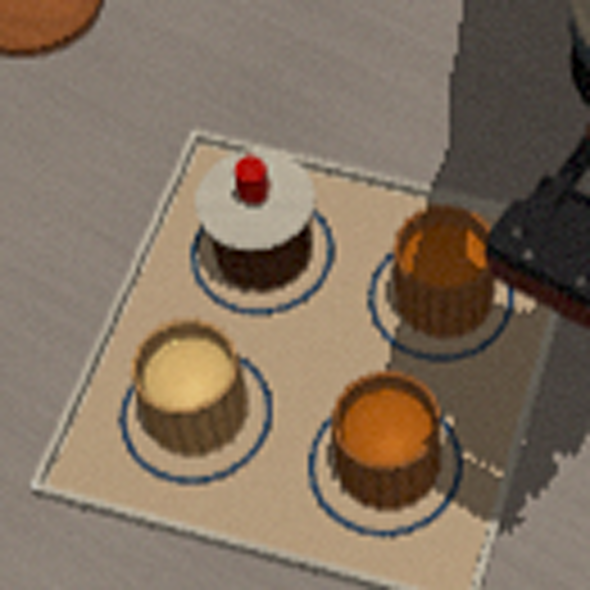

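The cover sits level and centred on the dark cake, at crop (255,200). The flange top is at z≈67, its tilt is under 0.01 rad, and the arm is clear.

```bash
python3 -c "from workcell import close_job;print(close_job())"
```

```text
the job is handed in; nothing more can be done
None
```

The dark and pale cakes have changed places, both upright and centred in each other's rings, the cover sits level on the dark cake, and I handed the job in at about 40 s; the hand-in returned no verdict.

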